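Clear the rail and fit the spare breaker

TASK

The mounting rail has a terminal strip lying across its end clamps, just where a breaker has to go. Lay that strip flat in the open tray, then take the narrow single-toggle breaker out of the sloped rack and stand it upright on the rail between the two end clamps, square across the rail and centred on it. Leave the other things on the bench and in the rack where they are.

Things in the scene. Friction and masses are not known exactly. Their poses are not given: they have to be found in the camera images.
- terminal_strip: Off-white multi-way screw terminal strip, a bar 17 (x) x 94 (y) x 18 (z) mm, 30 g. Origin: centre of its underside; z up, y along its length. At the start it lies flat on top of the two end clamps, bridging the gap between them, its length roughly along the rail.
- rail_plate: Fixed aluminium plate 90 (x) x 130 (y) x 6 mm with a steel rail 35 mm wide (x), 120 long (y); rail top 13.5 mm above the bench. On the rail two grey end clamps, each 44 (x) x 12 (y) mm, tops 12 mm above the rail top, with a 28 mm free gap between them along y. Origin: under the plate's centre, on the bench; z up, y along the rail.
- bay (a point): Point on the rail's top, midway between the two end clamps (13.5 mm above the bench), axes as rail_plate. The breaker's origin goes here. Behind it a steel enclosure 400 mm tall stands on the bench (about x > 0.62 m, y < 0), its open door along y = -0.4: swing the arm past in front of them.
- single_breaker: Narrow grey breaker, one toggle, 18 mm wide (y), 120 g. Origin on its underside (clip side); z to the toggle. Solid: base x -38..46, z 0..44; nose x -19..26, z 44..66 mm (toggle to 78); grip across y at the nose. Starts in one of the rack's three bays on the sloped floor: z leans 32 deg to the rack's front, x up the slope. On the rail: z up, x across the rail, either way round.
- double_breaker: Wide breaker with two toggles, 36 mm wide (y), otherwise shaped as the single one; stands in another bay of the rack. Leave it. Origin on its underside.
- tape_roll: Roll of black tape, 63 mm diameter, 18 mm thick, lying on the floor of another bay of the rack. Leave it. Origin: centre of its underside.
- rack: Fixed grey sheet-steel rack 256 mm wide (y); origin on the bench, x to its rear, z up. It stands on the left with its front to the right (its x roughly along world +y). Floor slopes up 32 deg to the rear. Three bays, centres 84 mm apart along y (-84, 0, 84), parted by dividers 22 mm high square to the floor; front lip 16 mm high, 39 mm down the slope from point slope.
- tray: Fixed open grey plastic tray 180 (x) x 130 (y) x 30 (z) mm, walls 4 mm, floor 4 mm thick. Origin: centre of its underside on the bench.
- tray_in (a point): Centre of the tray's inner floor, axes as tray.
- marker_pen: Marker pen 17 x 135 x 19 mm lying on the bench near its front edge. Leave it.
- cutters: Side cutters 150 x 47 x 16 mm lying on the bench. Leave them.
- screwdriver: Small screwdriver 142 mm long lying on the bench behind the tray. Leave it.
- slope (a point): Point on the rack's sloping floor in the middle bay, 30 mm above the rack's origin (axes as rack, level). 73 mm up the slope from it a back panel stands square to the floor, 130 mm tall, so it leans over the bays: a vertical gripper would hit it, a tool square to the floor (tilted 32 deg) goes clear.

How it is judged:
By the outcome, as a careful person would: the job done as asked, in the order asked, and still so for the second after the job is handed in, with the robot touching nothing.
It also fails if it takes over 64 s, if anything falls off the work surface, if the arm or the gripper's body presses on something with over 40 N, if the wrist force passes 120 N, or if a joint passes its speed limit or range.

ROBOT

A 6-joint arm with a two-finger parallel gripper is mounted at the origin on a cart in front of the work surface, level with it; the furniture and walls round the work are solid. World frame = base frame: x ahead of the robot, y to its left, z up, the work surface at z = 0. Lengths are in mm, angles in rad, forces in N, time in s.
With the tool pointing down it reaches from about 350 to 950 mm from the base axis. Payload 17.4 kg.
Tool frame: the origin (TCP) lies midway between the tips of the shut fingers; the grasp point (between the pads) lies 19 mm behind it; z points along the fingers, y is the line along which they close (so a half turn about z gives the same grasp; the last joint's range is limited). The gripper opens to 93 mm and grips with 3 to 60 N. Pads are 15 mm wide; open, the fingers measure 128 mm over their backs; the gripper's body (75 mm by 188 mm) begins 65 mm behind the grasp point.
Start: joints at [1.264, 0.116, 1.442, -0, 1.584, -0.038], TCP at [179.271, 650.764, 218.646] pointing down, gripper open.
Joint ranges: [-2.83, 2.83], [-0.83, 2.19], [0.07, 2.5], [-1.14, 4.28], [0.01, 3], [-2.97, 2.97]. Speed limits (rad/s): [1.89, 1.89, 2.22, 3.14, 3.14, 3.14].

INTERFACE

Orientations are given as a unit quaternion [x, y, z, w].
In Python, from workcell import telemetry, read_camera, get_calibration, workorder gives the robot as it stands.
- The arm moves only by the tool send_rows, never from a script. Its argument "series" is text: rows parted by semicolons, each of 5 numbers parted by spaces: the opening, from 0 (shut) to 1 (fully open), then the shift along the tool's x, y, z in units of 25 mm (1.0 is 25 mm), then the turn about the tool's z in units of 6 degrees (1.0 is 6 degrees). In form: claw tx ty tz twist; .... A call has 1 to 10 rows; each row shifts and turns the commanded pose from where the row before left it, along the tool's axes as they then stand; what a row does not reach is not made up. A row lasts 1/12 s, in which the tool goes at most 41.7 mm and 7.16 degrees, less where a joint would pass 70% of its speed; a pose out of reach is approached as far as the arm can. A call is refused whole if a number of a shift passes 1 or a number of a turn 1, either way. A call with a gripper value outside its range is refused whole. The fingers move at their own pace and stop on an object; "squeeze" is the grip in N (left out, the last holds). Time passes only in rows, so rows that do not move let the fingers close. It gives the time, the measured TCP pose, the force, the opening and the grip force at its end, in the units of the state.
- telemetry.sense(): the state, without advancing time (a new reading comes with each control period).
- read_camera(name): name is "scene" or "top" or "wrist"; returns the picture (384x512x3 uint8, red, green, blue); there is no depth.
- get_calibration(name): a dict with "intrinsics" (3x3 intrinsics, pixels), "xyz" and "orientation" of the camera in the world. Camera axes: x right, y up, looking along -z (the intrinsics and any distortion apply to the point x, -y, -z); pixel columns grow to the right and rows downward; lengths in mm; the calibration is good to about 2 mm. A picture is of the moment at which its call begins: read the wrist's pose just before it. get_calibration takes no time and is no camera call; for the wrist camera it gives the pose at the moment of the call.
- workorder.job_done(): hands the job in; it is judged then, once.
The state is a dict: "time_s": time; "joints": joint angles; "joint_velocities": joint speeds; "joint_efforts": joint torques, N m; "tool_pos": TCP position; "orientation": TCP orientation; "force": force on the tool from outside, world axes, zero at the start; "wrist_torque": the same for the moment, N m; "gripper_width": opening from 0.0 (shut) to 1.0 (fully open); "grasp_force": force on a finger pad.
Only numpy, scipy, OpenCV 4.12 (cv2) and the standard library are available. Lean on these libraries where they do the work, as an engineer would, in place of code of your own. Each camera call takes 0.05 s, during which the arm holds its last target. There are 200 camera calls.

## Working session

There is one attempt and no reset: what is moved stays moved. The work goes in short steps, Python scripts to look and compute and a tool call to move; the robot and the scene stay as the last step left them, time stands still between calls to the robot, and variables do not carry over. Pictures are saved under pics/ and viewed, at most 10 in all, crops included, and the job is handed in when it is done.

Besides the shell and the picture viewer there is one more tool, called after "Request:" as a command line: name --argument value ..., lists and objects as JSON in quotes. send_rows: Moves the arm, as the interface text tells. Its arguments: {"type":"object","properties":{"series":{"type":"string"},"squeeze":{"type":"number"}},"required":["series"]}

```bash
ls; mkdir -p pics; cat > h.py <<'E'
import numpy as np, cv2
from scipy.spatial.transform import Rotation as R
from workcell import telemetry, read_camera, get_calibration, workorder
def ray(c,u,v):
    K=np.array(c["intrinsics"]); p=cv2.undistortPoints(np.array([[[u,v]]],float),K,np.array(c.get("distortion",[0,0,0,0.]),float))[0,0]
    d=R.from_quat(c["orientation"]).apply([p[0],-p[1],-1]); return np.array(c["xyz"],float),d
def onz(c,u,v,z):
    o,d=ray(c,u,v); return o+d*(z-o[2])/d[2]
def proj(c,P):
    q=R.from_quat(c["orientation"]).inv().apply(np.atleast_2d(P)-np.array(c["xyz"])); q=q*[1,-1,-1]
    return cv2.projectPoints(q,np.zeros(3),np.zeros(3),np.array(c["intrinsics"]),np.array(c.get("distortion",[0,0,0,0.]),float))[0][:,0]
E
python3 - <<'E'
from h import *
import json
s=telemetry.sense(); print({k:np.round(v,3).tolist() for k,v in s.items()})
for n in ("scene","top","wrist"):
    c=get_calibration(n); print(n,{k:np.round(v,4).tolist() if not isinstance(v,str) else v for k,v in c.items()})
    json.dump({k:(np.array(v).tolist()) for k,v in c.items()},open(f"pics/{n}0.json","w"))
    im=read_camera(n); cv2.imwrite(f"pics/{n}0.png",im[:,:,::-1])
a=[cv2.resize(cv2.imread(f"pics/{n}0.png"),(800,600),interpolation=cv2.INTER_CUBIC) for n in ("scene","top")]
[cv2.imwrite(f"pics/{n}0b.png",i) for n,i in zip(("scene","top"),a)]
E
```

```text
pics
{'time_s': 0.0, 'joints': [1.264, 0.116, 1.442, -0.0, 1.584, -0.038], 'joint_velocities': [0.001, 0.0, -0.002, 0.0, -0.001, 0.0], 'joint_efforts': [0.002, -72.126, -62.262, 0.078, 0.024, -0.0], 'tool_pos': [179.207, 650.555, 217.892], 'orientation': [0.134, 0.991, -0.001, -0.0], 'force': [-0.667, 0.357, -0.146], 'wrist_torque': [0.015, 0.026, -0.031], 'grasp_force': 0.0, 'gripper_width': 1.005}
scene {'intrinsics': [[435.6967, 0.0, 251.5654], [0.0, 435.6967, 194.4345], [0.0, 0.0, 1.0]], 'xyz': [50.6265, -446.4818, 665.7191], 'orientation': [0.3945, -0.1497, -0.3432, 0.8392]}
top {'intrinsics': [[384.6649, 0.0, 257.6102], [0.0, 384.6649, 190.0847], [0.0, 0.0, 1.0]], 'xyz': [432.927, 54.2963, 1047.8616], 'orientation': [-0.0422, 0.0393, 0.7066, -0.7052]}
wrist {'intrinsics': [[329.2362, 0.0, 256.1483], [0.0, 329.2362, 192.1802], [0.0, 0.0, 1.0]], 'xyz': [108.8531, 669.6667, 382.7461], 'orientation': [-0.1066, -0.0809, 0.6011, 0.7879]}
```

View pics/scene0b.png

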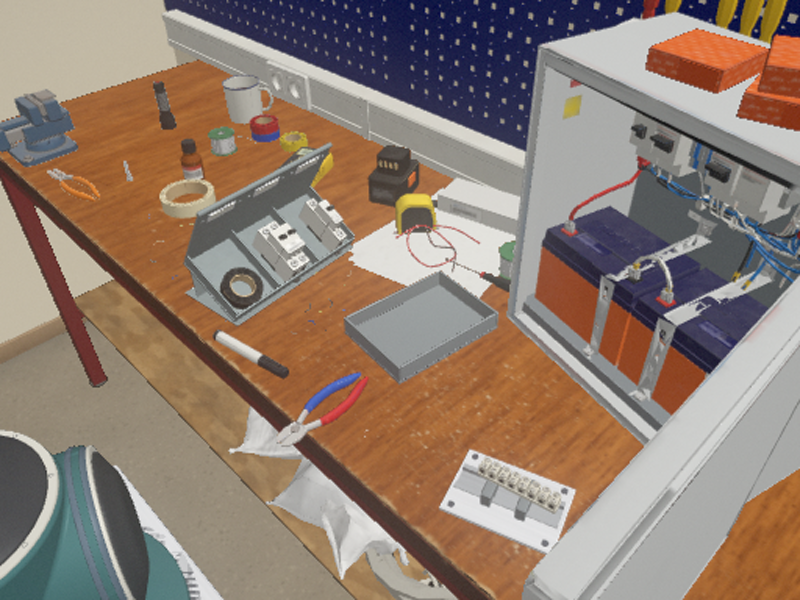

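View pics/top0b.png

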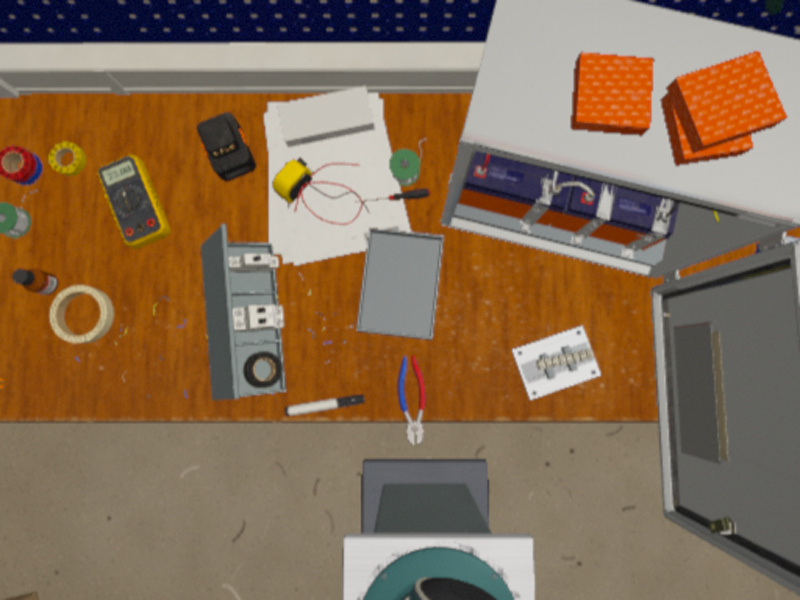

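The scene view shows the rack (single breaker in the far bay, near (322,217)), the tray at (420,325), and the rail with the strip at (515,490). The top view shows the rack at (245,315), single breaker (255,260), tray (400,285) and rail (556,362). I'll look closer at a mosaic of crops.

```bash
python3 - <<'E'
import cv2, numpy as np
t=cv2.imread("pics/top0.png"); s=cv2.imread("pics/scene0.png")
def crop(im,x,y,w,h): return cv2.resize(im[y:y+h,x:x+w],(400,300),interpolation=cv2.INTER_CUBIC)
m=np.vstack([np.hstack([crop(t,110,150,120,90),crop(t,320,205,72,54)]),np.hstack([crop(s,110,85,128,96),crop(s,275,280,100,75)])])
cv2.imwrite("pics/mosaic1.png",m)
E
```

```text
(no output)
```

View pics/mosaic1.png

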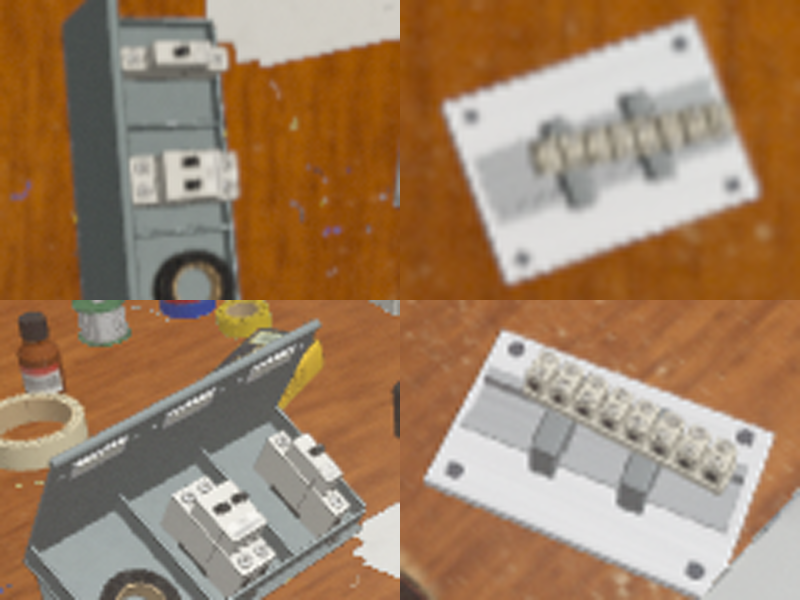

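```bash
cat >> h.py <<'E'
import json
def tri(*rs):
    A=np.zeros((3,3));b=np.zeros(3)
    for o,d in rs:
        d=d/np.linalg.norm(d);M=np.eye(3)-np.outer(d,d);A+=M;b+=M@o
    p=np.linalg.solve(A,b); return p,[np.linalg.norm(np.cross(p-o,d/np.linalg.norm(d))) for o,d in rs]
E
python3 - <<'E'
from h import *
np.set_printoptions(precision=1,suppress=True)
T=json.load(open("pics/top0.json"));S=json.load(open("pics/scene0.json"))
t1=lambda x,y:(110+x/3.3333,150+y/3.3333)
t2=lambda x,y:(320+(x-400)/5.5556,205+y/5.5556)
s1=lambda x,y:(110+x/3.125,85+(y-300)/3.125)
s2=lambda x,y:(275+(x-400)/4,280+(y-300)/4)
P=np.array([onz(T,*t2(*p),6) for p in [(443,103),(692,20),(760,195),(510,283)]]);print("plate top",P,P.mean(0),[np.linalg.norm(P[i]-P[i-1]) for i in range(4)])
Q=np.array([onz(S,*s2(*p),6) for p in [(503,332),(773,434),(704,598),(427,482)]]);print("plate scene",Q.mean(0),[np.linalg.norm(Q[i]-Q[i-1]) for i in range(4)])
e=(P[1]+P[2]-P[0]-P[3]);print("yaw of -y axis deg",np.degrees(np.arctan2(e[1],e[0])))
e=(Q[1]+Q[2]-Q[0]-Q[3]);print("scene",np.degrees(np.arctan2(e[1],e[0])))
A=[onz(T,*t2(*p),40) for p in [(535,157),(725,117)]];print("strip top",A,np.linalg.norm(A[0]-A[1]),(A[0]+A[1])/2)
A=[onz(S,*s2(*p),43.5) for p in [(540,360),(725,458)]];print("strip sc",A,np.linalg.norm(A[0]-A[1]),(A[0]+A[1])/2)
k=1.5625
B=np.array([onz(T,x/k,y/k,30) for x,y in [(370,229),(442,236),(433,338),(358,329)]]);print("tray",B,B.mean(0),[np.linalg.norm(B[i]-B[i-1]) for i in range(4)])
def pr(n,a,b): print(n,*tri(ray(T,*t1(*a)),ray(S,*s1(*b))))
pr("single toggle",(181,51),(318,449))
pr("double toggles mid",(191,170),(233,499))
pr("single nose front-top edge far? corner",(212,41),(328,440+20))
pr("rack front right(far) lip corner",(222,22+48),(363,519))
pr("panel top far end",(116,0),(318,322))
E
```

```text
plate top [[ 462.3 -130.5    6. ]
 [ 502.4 -252.7    6. ]
 [ 417.7 -282.5    6. ]
 [ 376.  -160.8    6. ]] [ 439.6 -206.6    6. ] [np.float64(91.45505918940107), np.float64(128.60705024901551), np.float64(89.72267892680915), np.float64(128.66999369803807)]
plate scene [ 440.4 -208.2    6. ] [np.float64(88.98144924411407), np.float64(127.62549602034883), np.float64(89.23577495150379), np.float64(123.0132036713079)]
yaw of -y axis deg -71.4454594303692
scene -70.7253874398893
strip top [array([ 436., -167.,   40.]), array([ 454.5, -256.5,   40. ])] 91.4419933392978 [ 445.3 -211.7   40. ]
strip sc [array([ 438.3, -173.1,   43.5]), array([ 454.4, -258.4,   43.5])] 86.78141140377527 [ 446.3 -215.8   43.5]
tray [[669.2 114.4  30. ]
 [656.5  -9.9  30. ]
 [480.9   7.   30. ]
 [496.3 133.9  30. ]] [575.7  61.4  30. ] [np.float64(173.9396493421487), np.float64(124.89917957823641), np.float64(176.4713593065163), np.float64(127.91755419032718)]
single toggle [608.5 292.1  92.8] [np.float64(1.9654925315757799), np.float64(1.965492531576003)]
double toggles mid [517.8 282.1  94.2] [np.float64(1.6115349822558103), np.float64(1.6115349822558536)]
single nose front-top edge far? corner [611.3 273.3  90.4] [np.float64(4.6321215587686195), np.float64(4.632121558768633)]
rack front right(far) lip corner [612.3 265.5  36.2] [np.float64(13.721369641744188), np.float64(13.721369641744237)]
panel top far end [629.7 311.6 187.2] [np.float64(5.659478711427997), np.float64(5.65947871142778)]
```

The plate centre is about (440,-207) with yaw about 19°. The strip is at (446,-214) with yaw about 11.5°, and the tray at (576,61). The single breaker's toggle is at (608,292,93). These sizes agree with the given ones. First I twist the tool to suit the strip.

Request:
send_rows --series "1 0 0 0 1;1 0 0 0 1;1 0 0 0 1;1 0 0 0 1;1 0 0 0 1;1 0 0 0 1;1 0 0 0 1;1 0 0 0 1;1 0 0 0 1;1 0 0 0 1" --squeeze 25

```text
time_s: 0.98
tool_pos: [179.3, 650.7, 218.3]
orientation: [0.614, 0.79, -0.0, 0.0]
force: [0.5, 0.6, 0.1]
gripper_width: 1.002
grasp_force: 0.0
```

```bash
cat >> h.py <<'E'
def go(x,y,z,psi=None):
    s=telemetry.sense(); M=R.from_quat(s["orientation"]).as_matrix(); p=np.array(s["tool_pos"])
    d=M.T@(np.array([x,y,z])-p)/25; ps=np.degrees(np.arctan2(M[1,0],M[0,0]))
    print("t",round(s["time_s"],2),"pos",p.round(1),"psi",round(ps,2),"tilt",round(float(np.degrees(np.arccos(-M[2,2]))),2),"w",round(s["gripper_width"],3),"F",np.round(s["force"],1),"| units",d.round(2),"" if psi is None else "twist %.2f"%(-(((psi-ps+180)%360)-180)/6), "j6",round(s["joints"][5],2))
E
python3 -c "
from h import *
go(446,-213,150,101.5)"
```

```text
t 0.98 pos [179.3 650.7 218.3] psi 104.3 tilt 0.03 w 1.002 F [0.5 0.6 0.1] | units [-36.11   1.81   2.75] twist 0.47 j6 1.01
```

Request:
send_rows --series "1 -1 0.1 0 0.5;1 -1 0.1 0 0;1 -1 0.1 0 0;1 -1 0.1 0 0;1 -1 0.1 0 0;1 -1 0.1 0 0;1 -1 0.1 0 0;1 -1 0.1 0 0;1 -1 0.1 0 0;1 -1 0.1 0 0"

```text
time_s: 1.82
tool_pos: [255.4, 410.1, 218.4]
orientation: [0.632, 0.775, -0.0, 0.0]
force: [0.4, 0.1, 0.5]
gripper_width: 1.002
grasp_force: 0.0
```

Request:
send_rows --series "1 -1 0 0 0;1 -1 0 0 0;1 -1 0 0 0;1 -1 0 0 0;1 -1 0 0 0;1 -1 0 0 0;1 -1 0 0 0;1 -1 0 0 0;1 -1 0 0 0;1 -1 0 0 0"

```text
time_s: 2.65
tool_pos: [305.4, 165.3, 218.6]
orientation: [0.632, 0.775, 0.0, 0.0]
force: [0.1, -0.0, -0.2]
gripper_width: 1.002
grasp_force: 0.0
```

Request:
send_rows --series "1 -1 0 0 0;1 -1 0 0 0;1 -1 0 0 0;1 -1 0 0 0;1 -1 0 0 0;1 -1 0 0 0;1 -1 0 0 0;1 -1 0 0 0;1 -1 0 0 0;1 -1 0 0 0"

```text
time_s: 3.48
tool_pos: [355.7, -79.8, 218.6]
orientation: [0.632, 0.775, 0.0, 0.0]
force: [0.9, 0.2, -0.4]
gripper_width: 1.0
grasp_force: 0.0
```

```bash
python3 -c "
from h import *
go(446,-213,150,101.5)
c=get_calibration('wrist');im=read_camera('wrist');cv2.imwrite('pics/w1.png',im[:,:,::-1])
json.dump({k:np.array(v).tolist() for k,v in c.items()},open('pics/w1.json','w'))"
```

```text
t 3.48 pos [355.7 -79.8 218.6] psi 101.58 tilt 0.02 w 1.0 F [ 0.9  0.2 -0.4] | units [-5.94  2.47  2.75] twist 0.01 j6 -0.49
```

View pics/w1.png

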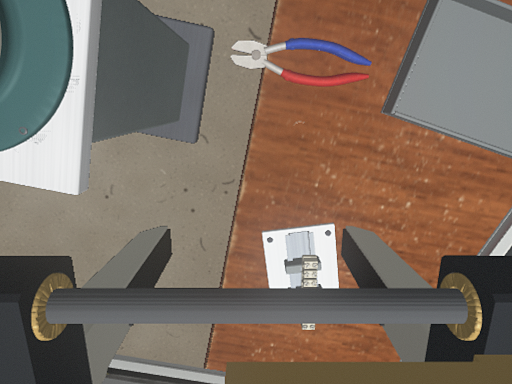

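The wrist view shows the plate near (300,255) and the strip from about (311,257) to (308,328), partly behind a gripper bar. I move closer and cross-check.

Request:
send_rows --series "1 -1 0.4 0.3 0;1 -1 0.4 0.3 0;1 -1 0.4 0.3 0;1 -1 0.4 0.3 0;1 -1 0.4 0.3 0;1 -0.9 0.5 0.3 0;1 0 0 0 0"

```text
time_s: 4.12
tool_pos: [447.7, -212.6, 171.2]
orientation: [0.633, 0.774, -0.0, -0.001]
force: [0.0, 0.5, -0.2]
gripper_width: 1.004
grasp_force: 0.0
```

```bash
python3 -c "
from h import *
w=json.load(open('pics/w1.json'))
a,b=onz(w,311,257,43),onz(w,308,328,43);print(a,b,np.linalg.norm(a-b),(a+b)/2,np.degrees(np.arctan2(*(a-b)[[1,0]])))
P=np.array([onz(w,*p,6) for p in [(263,233),(334,224)]]);print(P,np.degrees(np.arctan2(*(P[1]-P[0])[[1,0]])),np.linalg.norm(P[1]-P[0]))
go(446,-213,150,101.5)
a=[]
for n in ('wrist','top','scene'):
    c=get_calibration(n);im=read_camera(n)[:,:,::-1]
    cv2.imwrite('pics/%s2.png'%n,im);json.dump({k:np.array(v).tolist() for k,v in c.items()},open('pics/%s2.json'%n,'w')); a.append(im)
t=cv2.resize(a[1][195:270,310:410],(400,300));s=cv2.resize(a[2][280:355,275:375],(400,300))
cv2.imwrite('pics/m2.png',np.hstack([cv2.resize(a[0],(400,300)),t])); cv2.imwrite('pics/m2.png',np.vstack([np.hstack([cv2.resize(a[0],(400,300)),t]),np.hstack([s,s])]))
"
```

```text
[ 436.71515377 -162.05436204   43.        ] [ 456.25647611 -254.13723279   43.        ] 94.13351349556532 [ 446.48581494 -208.09579742   43.        ] 101.98124837386416
[[ 381.28621225 -159.2423294     6.        ]
 [ 463.77102568 -130.19998547    6.        ]] 19.39682088282288 87.44828293162287
t 4.12 pos [ 447.7 -212.6  171.2] psi 101.51 tilt 0.17 w 1.004 F [ 0.   0.5 -0.2] | units [-0.   -0.07  0.85] twist 0.00 j6 -0.7
```

View pics/m2.png

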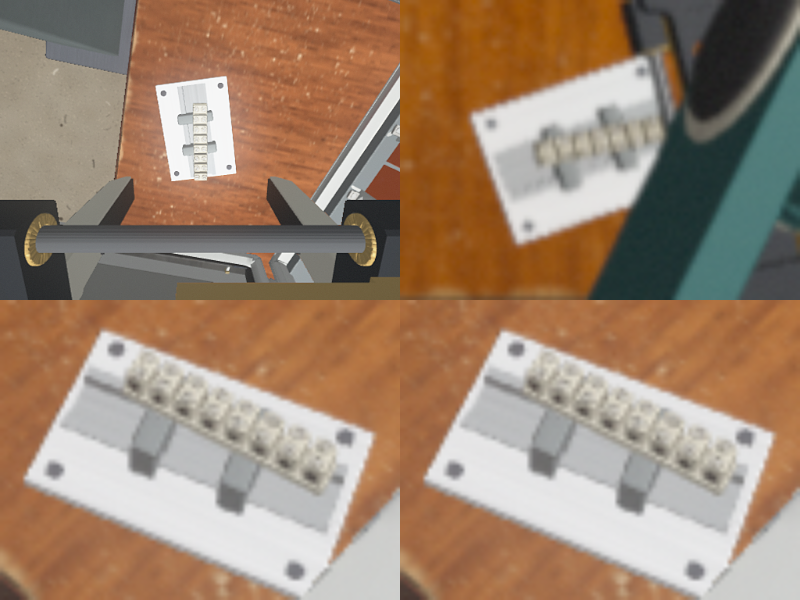

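The wrist view now shows the whole plate and strip, with the strip ends at mosaic (200,104) and (201,179). The scene view is unobstructed.

```bash
python3 -c "
from h import *
np.set_printoptions(precision=1,suppress=True)
w=json.load(open('pics/wrist2.json'));k=1.28
a,b=onz(w,200*k,104*k,43),onz(w,201*k,179.5*k,43);print('strip',np.linalg.norm(a-b),(a+b)/2,np.degrees(np.arctan2(*(a-b)[[1,0]])))
P=np.array([onz(w,x*k,y*k,6) for x,y in [(155.5,85.5),(226,76),(236,173),(171,181)]]);print('plate',P.mean(0),[np.linalg.norm(P[i]-P[i-1]) for i in range(4)])
e=P[0]+P[1]-P[2]-P[3];print(np.degrees(np.arctan2(e[1],e[0])))
m=(a+b)/2
go(m[0],m[1],28,101.6)"
```

```text
strip 90.95511548528134 [ 448.1 -211.6   43. ] 102.34934863497458
plate [ 442.5 -205.6    6. ] [np.float64(128.36288021006365), np.float64(88.20571286135909), np.float64(128.1667957170353), np.float64(89.72532877476885)]
108.86622088253338
t 4.27 pos [ 446.4 -210.1  173.5] psi 101.59 tilt 0.06 w 1.004 F [ 1.1 -0.2  0. ] | units [-0.1  0.1  5.8] twist -0.00 j6 -0.69
```

Request:
send_rows --series "0.6 0 0.1 1 0;0.6 0 0 1 0;0.6 -0.1 0 1 0;0.6 0 0 1 0;0.6 0 0 0.8 0;0.6 0 0 0.5 0;0.6 0 0 0.5 0;0.6 0 0 0 0;0.6 0 0 0 0"

```text
time_s: 5.02
tool_pos: [449.7, -212.2, 29.2]
orientation: [0.632, 0.775, 0.0, 0.0]
force: [-0.2, 0.3, 0.4]
gripper_width: 0.599
grasp_force: 0.0
```

```bash
python3 -c "
from h import *
go(447.5,-212,28,101.6)"
```

```text
t 5.02 pos [ 449.7 -212.2   29.2] psi 101.61 tilt 0.01 w 0.599 F [-0.2  0.3  0.4] | units [ 0.03 -0.09  0.05] twist 0.00 j6 -0.69
```

Request:
send_rows --series "0.3 0 -0.1 0 0;0 0 0 0 0;0 0 0 0 0;0 0 0 0 0;0 0 0 0 0;0 0 0 0 0;0 0 0 0 0"

```text
time_s: 5.6
tool_pos: [447.3, -212.9, 28.8]
orientation: [0.632, 0.775, 0.0, 0.0]
force: [-0.3, 0.6, 0.9]
gripper_width: 0.182
grasp_force: 25.0
```

Request:
send_rows --series "0 0 0 -0.5 0;0 0 0 -1 0;0 0 0 -1 0;0 0 0 -1 1;0 0 0 -1 1;0 0 0 0 1;0 0 0 0 0"

```text
time_s: 6.18
tool_pos: [447.8, -213.1, 143.6]
orientation: [0.747, 0.665, 0.001, 0.001]
force: [0.4, 0.1, -1.0]
gripper_width: 0.182
grasp_force: 25.0
```

```bash
python3 -c "
from h import *
go(576,61,130,84)
c=get_calibration('top');im=read_camera('top')[:,:,::-1];cv2.imwrite('pics/top3.png',im)
im=read_camera('scene')[:,:,::-1];cv2.imwrite('pics/scene3.png',im)"
```

```text
t 6.18 pos [ 447.8 -213.1  143.6] psi 83.3 tilt 0.18 w 0.182 F [ 0.4  0.1 -1. ] | units [11.49  3.81  0.54] twist -0.12 j6 -0.38
```

Request:
send_rows --series "0 1 0 0 0;0 1 0 0 0;0 1 0 0 0;0 1 0 0 0;0 1 0 0 0;0 1 0 0 0;0 1 0 0 0;0 1 0.5 0 0;0 1 0.8 0 0;0 1 0.9 0 0"

```text
time_s: 7.12
tool_pos: [529.7, 30.9, 140.6]
orientation: [0.744, 0.668, -0.0, -0.0]
force: [-0.2, -1.5, -0.2]
gripper_width: 0.183
grasp_force: 25.0
```

Request:
send_rows --series "0 1 0.9 0.5 0;0 0.5 0.7 1 0;0 0 0 1 0;0 0 0 0 0;0 0 0 0 0"

```text
time_s: 7.53
tool_pos: [572.4, 62.2, 77.1]
orientation: [0.745, 0.667, -0.002, -0.001]
force: [-0.5, 0.0, 0.3]
gripper_width: 0.178
grasp_force: 25.0
```

```bash
python3 -c "
from h import *
go(576,61,7.5,84)"
```

```text
t 7.53 pos [572.4  62.2  77.1] psi 83.75 tilt 0.24 w 0.178 F [-0.5  0.   0.3] | units [-0.03  0.16  2.79] twist -0.04 j6 0.17
```

Request:
send_rows --series "0 0 0.1 0.8 0;0 0 0 0.8 0;0 0 0 0.6 0;0 0 0 0.3 0;0 0 0 0.2 0;0 0 0 0 0;0 0 0 0 0;0 0 0 0 0"

```text
time_s: 8.2
tool_pos: [576.7, 61.9, 12.5]
orientation: [0.745, 0.667, 0.001, 0.001]
force: [0.3, -0.1, -1.2]
gripper_width: 0.176
grasp_force: 25.0
```

```bash
python3 -c "
from h import *
go(576,61,7.3,84)"
```

```text
t 8.2 pos [576.7  61.9  12.5] psi 83.61 tilt 0.09 w 0.176 F [ 0.3 -0.1 -1.2] | units [-0.04 -0.02  0.21] twist -0.07 j6 0.17
```

Request:
send_rows --series "0 0 0 0.1 0;0 0 0 0.1 0;0 0 0 0 0;0 0 0 0 0"

```text
time_s: 8.53
tool_pos: [576.6, 62.0, 6.9]
orientation: [0.745, 0.667, 0.0, 0.0]
force: [0.4, -0.4, 5.1]
gripper_width: 0.176
grasp_force: 25.0
```

Request:
send_rows --series "0.25 0 0 0 0;0.35 0 0 0 0;0.4 0 0 0 0;0.45 0 0 0 0;0.45 0 0 -0.5 0;0.45 0 0 -1 0;0.45 0 0 -1 0;0.45 0 0 -1 0;0.45 0 0 -1 0;0.45 0 0 -1 0"

```text
time_s: 9.37
tool_pos: [575.9, 62.0, 146.0]
orientation: [0.745, 0.667, 0.0, 0.0]
force: [1.6, 0.7, 0.3]
gripper_width: 0.451
grasp_force: 0.0
```

```bash
python3 -c "
from h import *
go(576,61,218,96.8)"
```

```text
t 9.37 pos [575.9  62.  146. ] psi 83.6 tilt 0.03 w 0.451 F [1.6 0.7 0.3] | units [-0.04  0.01 -2.88] twist -2.20 j6 0.17
```

```bash
python3 - <<'E'
from h import *
np.set_printoptions(precision=1,suppress=True)
T=json.load(open("pics/top0.json"));S=json.load(open("pics/scene0.json"))
t1=lambda x,y:(110+x/3.3333,150+y/3.3333)
s1=lambda x,y:(110+x/3.125,85+(y-300)/3.125)
print("panel top edge, top view",onz(T,*t1(118,0),179),onz(T,*t1(128,300),179))
a,b=onz(S,*s1(318,322),179),onz(S,*s1(52,464),179);print("scene",a,b,np.linalg.norm(a-b),np.degrees(np.arctan2(*(b-a)[[1,0]])))
# tips: white pixels of single breaker in top view
im=cv2.imread("pics/top0.png"); c=im[155:185,140:190]
hsv=cv2.cvtColor(c,cv2.COLOR_BGR2HSV); m=((hsv[...,2]>165)&(hsv[...,1]<40)).astype(np.uint8)
for r in range(6,18): print(155+r,''.join('#' if x else '.' for x in m[r]))
# predicted
yaw=np.radians(96.8);ex=np.array([np.cos(yaw),np.sin(yaw),0]);ez=np.array([0,0,1.]);ey=np.cross(ez,ex)
th=np.radians(32);u=ex*np.cos(th)+ez*np.sin(th);n=-ex*np.sin(th)+ez*np.cos(th)
tog=np.array([608.5,292.1,92.8])
o=tog-3.5*u-74*n;print("origin est",o)
for nm,p in {"nose front":(-19,0,66),"nose rear":(26,0,66),"base front":(-38,0,44),"base rear":(46,0,44),"toggle":(3.5,0,74)}.items():
    P=o+p[0]*u+p[2]*n; print(nm,P,"top",proj(T,P)[0],"scene crop",(proj(S,P)[0]-[110,85])*3.125+[0,300])
E
```

```text
panel top edge, top view [627.1 316.2 179. ] [421.3 302.9 179. ]
scene [644.1 321.  179. ] [390.1 292.7 179. ] 255.56043873308653 -173.62381110757525
161 ...................................###############
162 .................#######...####....#....##########
163 ................########...######.......##########
164 .......##.###...######.....#########.....#########
165 ......########..######.....##########....#########
166 ......#######....#####.....###########...#########
167 .......######....######.###########.##...#########
168 .......######....#####################..........##
169 .......#######...................#####...........#
170 .......######....................#####............
171 ..................................................
172 ..................................................
origin est [604.2 328.1  28.2]
nose front [610.3 277.4  74.1] top [172.3 165.3] scene crop [331.1 475.5]
nose rear [605.7 315.3  97.9] top [155.  165.4] scene crop [293.6 434. ]
base front [610.8 272.9  45.4] top [176.4 167. ] scene crop [337.7 507.5]
base rear [602.4 343.7  89.9] top [144.6 167.3] scene crop [269.  431.3]
toggle [608.5 292.1  92.8] top [164.8 164.7] scene crop [315.5 449.1]
```

The rack's panel top edge (length 255.6, yaw 96.4°) lies at y≈316 by the breaker. The nose front edge is at (610,277,74), so a vertical tool with its axis at y≈278 can take the front part of the breaker just clear of the panel. I go there in front of the panel first.

Request:
send_rows --series "0.45 0 0 -0.5 -1;0.45 0 0 0 -1;0.45 0 0 0 -0.2;0.45 0 0 0 0"

```text
time_s: 9.7
tool_pos: [576.0, 62.0, 156.6]
orientation: [0.664, 0.747, 0.0, 0.0]
force: [0.2, 0.5, 0.4]
gripper_width: 0.448
grasp_force: 0.0
```

```bash
python3 -c "
from h import *
go(611,264,120,96.6)"
```

```text
t 9.7 pos [576.   62.  156.6] psi 96.73 tilt 0.01 w 0.448 F [0.2 0.5 0.4] | units [7.86 2.34 1.46] twist 0.02 j6 -0.05
```

Request:
send_rows --series "0.35 1 0.3 0 0;0.35 1 0.3 0 0;0.35 1 0.3 0 0;0.35 1 0.3 0 0;0.35 1 0.3 0 0;0.35 1 0.3 0 0;0.35 0.9 0.3 0.5 0;0.35 0.7 0.2 0.5 0;0.35 0.3 0 0.5 0;0.35 0 0 0 0"

```text
time_s: 10.53
tool_pos: [608.3, 265.6, 114.9]
orientation: [0.664, 0.748, -0.002, -0.001]
force: [-0.1, -0.2, -0.6]
gripper_width: 0.351
grasp_force: 0.0
```

Request:
send_rows --series "0.35 0 0 0 0;0.35 0 0 0 0;0.35 0 0 0 0"

```text
time_s: 10.78
tool_pos: [610.2, 264.0, 119.7]
orientation: [0.664, 0.747, 0.0, 0.0]
force: [-0.3, -0.0, 0.7]
gripper_width: 0.35
grasp_force: 0.0
```

```bash
python3 -c "
from h import *
go(611,266,37,96.6)
a=[]
for n in ('wrist','top','scene'):
    c=get_calibration(n);im=read_camera(n)[:,:,::-1]
    cv2.imwrite('pics/%s4.png'%n,im);json.dump({k:np.array(v).tolist() for k,v in c.items()},open('pics/%s4.json'%n,'w')); a.append(im)
r=lambda i,w=400,h=300:cv2.resize(i,(w,h),interpolation=cv2.INTER_CUBIC)
cv2.imwrite('pics/m4.png',np.vstack([np.hstack([r(a[0]),r(a[1][140:230,110:230])]),np.hstack([r(a[2][60:195,80:260]),r(a[2][85:160,170:270])])]))
"
```

```text
t 10.78 pos [610.2 264.  119.7] psi 96.71 tilt 0.07 w 0.35 F [-0.3 -0.   0.7] | units [0.07 0.04 3.31] twist 0.02 j6 0.25
```

View pics/m4.png

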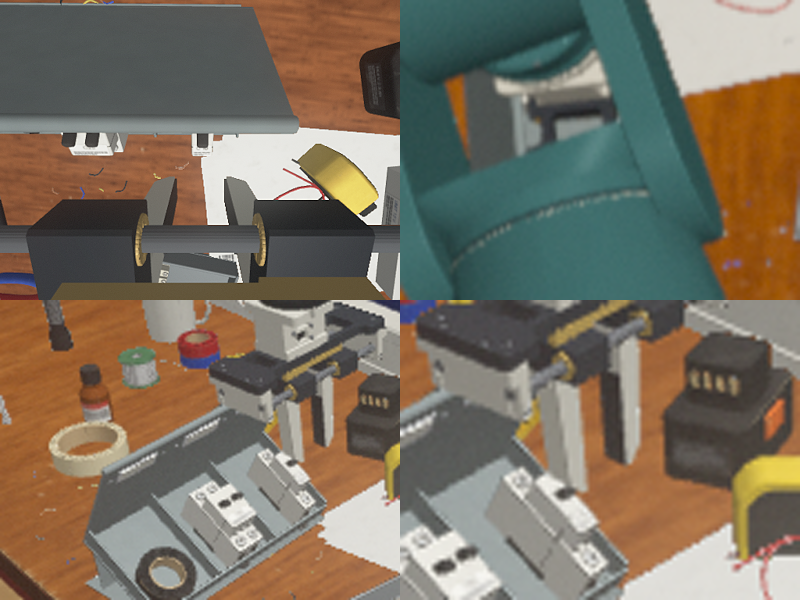

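The wrist view shows the panel top bead at mosaic rows 118–133 and the breaker nose at (202,145), centred between the fingers. I check the panel and nose positions from this view.

```bash
python3 -c "
from h import *
w=json.load(open('pics/wrist4.json'));k=1.28
print('panel bead front', onz(w,202*k,133*k,179),'top',onz(w,202*k,118*k,181))
print('panel end',onz(w,298*k,128*k,179))
for z in (74,):print('nose front edge',onz(w,202*k,153*k,z),onz(w,193*k,153*k,z),onz(w,211*k,153*k,z))
print('cam',w['xyz'])"
```

```text
panel bead front [605.24068    315.00876028 179.        ] top [604.43375581 321.52828447 181.        ]
panel end [644.61639024 321.81606243 179.        ]
nose front edge [610.81087066 276.64943677  74.        ] [603.20419941 275.74723276  74.        ] [618.41847952 277.55175199  74.        ]
cam [601.7378767422607, 336.25609276529786, 284.48327426340234]
```

Request:
send_rows --series "0.33 0 0 0.7 0;0.33 0 0 0.7 0;0.33 0 0 0.6 0;0.33 0 0 0.5 0;0.33 0 0 0.5 0;0.33 0 0 0.3 0;0.33 0 0 0 0;0.33 0 0 0 0"

```text
time_s: 11.6
tool_pos: [609.8, 265.0, 36.1]
orientation: [0.664, 0.748, -0.0, -0.0]
force: [0.1, 0.2, 1.0]
gripper_width: 0.329
grasp_force: 0.0
```

```bash
python3 -c "
from h import *
go(610.5,277,37,96.6)"
```

```text
t 11.6 pos [609.8 265.   36.1] psi 96.8 tilt 0.02 w 0.329 F [0.1 0.2 1. ] | units [ 0.48  0.08 -0.04] twist 0.03 j6 0.25
```

Request:
send_rows --series "0.33 0.1 0.05 0 0;0.33 0.1 0 0 0;0.33 0.1 0 0 0;0.33 0.1 0 0 0;0.33 0.05 0 0 0;0.33 0 0 0 0;0.33 0 0 0 0"

```text
time_s: 12.18
tool_pos: [609.7, 276.4, 36.2]
orientation: [0.664, 0.748, 0.0, 0.0]
force: [0.9, 0.0, -0.3]
gripper_width: 0.329
grasp_force: 0.0
```

```bash
python3 -c "
from h import *
go(610.5,277,37,96.6)"
```

```text
t 12.18 pos [609.7 276.4  36.2] psi 96.81 tilt 0.0 w 0.329 F [ 0.9  0.  -0.3] | units [ 0.02  0.03 -0.03] twist 0.03 j6 0.27
```

Request:
send_rows --series "0.33 0.04 0 0 0;0.33 0.04 0 0 0;0.33 0 0 0 0;0.33 0 0 0 0"

```text
time_s: 12.52
tool_pos: [609.5, 278.2, 36.1]
orientation: [0.664, 0.748, -0.0, -0.0]
force: [0.3, 0.4, -0.7]
gripper_width: 0.326
grasp_force: 0.0
```

Request:
send_rows --series "0.33 0.04 0 0 0;0.33 0.03 0 0 0;0.33 0 0 0 0;0.33 0 0 0 0"

```text
time_s: 12.85
tool_pos: [609.3, 280.0, 36.2]
orientation: [0.664, 0.748, 0.0, 0.0]
force: [-0.5, 0.7, -0.3]
gripper_width: 0.33
grasp_force: 0.0
```

Request:
send_rows --series "0.33 0.04 0 0 0;0.33 0 0 0 0;0.33 0 0 0 0"

```text
time_s: 13.1
tool_pos: [609.2, 281.0, 36.2]
orientation: [0.664, 0.748, 0.0, 0.0]
force: [-0.7, 0.4, -0.3]
gripper_width: 0.332
grasp_force: 0.0
```

Request:
send_rows --series "0.33 0.04 0 0 0;0.33 0 0 0 0;0.33 0 0 0 0"

```text
time_s: 13.35
tool_pos: [609.0, 282.0, 36.1]
orientation: [0.664, 0.748, -0.0, 0.0]
force: [0.3, 0.0, -0.5]
gripper_width: 0.329
grasp_force: 0.0
```

Request:
send_rows --series "0.2 0 0 0 0;0 0 0 0 0;0 0 0 0 0;0 0 0 0 0;0 0 0 0 0;0 0 0 0 0" --squeeze 50

```text
time_s: 13.85
tool_pos: [609.1, 282.0, 36.1]
orientation: [0.664, 0.748, 0.0, 0.0]
force: [0.1, 0.9, 0.2]
gripper_width: 0.184
grasp_force: 50.0
```

Request:
send_rows --series "0 -0.06 0 -0.1 0;0 -0.12 0 -0.2 0;0 -0.2 0 -0.3 0;0 -0.25 0 -0.4 0;0 -0.3 0 -0.5 0;0 -0.5 0 -0.8 0;0 -0.5 0 -0.8 0;0 -0.5 0 -0.5 0;0 0 0 0 0;0 0 0 0 0"

```text
time_s: 14.68
tool_pos: [616.7, 220.8, 127.2]
orientation: [0.664, 0.747, 0.001, 0.0]
force: [0.1, 1.3, -2.3]
gripper_width: 0.189
grasp_force: 50.0
```

```bash
python3 -c "
from h import *
go(505,-100,150,96.6)
a=[]
for n in ('wrist','scene'):
    im=read_camera(n)[:,:,::-1]; cv2.imwrite('pics/%s5.png'%n,im); a.append(im)
r=lambda i,w=400,h=300:cv2.resize(i,(w,h),interpolation=cv2.INTER_CUBIC)
cv2.imwrite('pics/m5.png',np.hstack([r(a[0]),r(a[1][60:195,110:290])]))
"
```

```text
t 14.68 pos [616.7 220.8 127.2] psi 96.72 tilt 0.09 w 0.189 F [ 0.1  1.3 -2.3] | units [-12.22  -5.94  -0.93] twist 0.02 j6 0.19
```

View pics/m5.png

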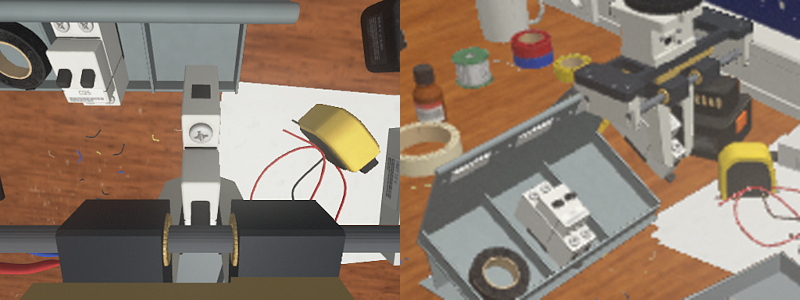

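The breaker is held securely, clear of the rack. I carry it to a free patch of bench near (440,-70) to set it down and regrasp it upright.

Request:
send_rows --series "0 -0.8 -0.6 -0.2 0;0 -1 -0.8 -0.2 0;0 -1 -0.8 -0.2 0;0 -1 -0.8 0 0;0 -1 -0.8 0 0;0 -1 -0.8 0 0;0 -1 -0.8 0 0;0 -1 -0.8 0 0;0 -1 -0.8 0 0;0 -1 -0.8 0 0"

```text
time_s: 15.62
tool_pos: [450.3, -45.3, 140.0]
orientation: [0.664, 0.748, -0.0, -0.001]
force: [0.0, 0.0, -1.0]
gripper_width: 0.188
grasp_force: 50.0
```

Request:
send_rows --series "0 -0.9 -0.6 0 0;0 0 0 0 1;0 0 0 0 1;0 0 0 0 1;0 0 0 0 1;0 0 0 0 1;0 0 0 0 1;0 0 0 0 1;0 0 0 0 1;0 0 0 0 1"

```text
time_s: 16.45
tool_pos: [439.1, -68.4, 140.1]
orientation: [0.932, 0.363, -0.001, -0.001]
force: [-0.6, 0.4, -1.8]
gripper_width: 0.186
grasp_force: 50.0
```

Request:
send_rows --series "0 0 0 0.5 1;0 0 0 0.5 1;0 0 0 0.5 1;0 0 0 0.5 1;0 0 0 0.5 0;0 0 0 0 0"

```text
time_s: 16.95
tool_pos: [438.1, -68.3, 75.5]
orientation: [0.986, 0.165, -0.002, -0.001]
force: [-1.2, 0.3, -1.7]
gripper_width: 0.183
grasp_force: 50.0
```

```bash
python3 -c "
from h import *
go(440,-70,60,18.8)
c=get_calibration('scene')
a=[]
for n in ('wrist','scene'):
    im=read_camera(n)[:,:,::-1]; cv2.imwrite('pics/%s6.png'%n,im); a.append(im)
p=proj(c,[telemetry.sense()['tool_pos']])[0].astype(int);print(p)
r=lambda i,w=400,h=300:cv2.resize(i,(w,h),interpolation=cv2.INTER_CUBIC)
x0=min(max(p[0]-70,0),372);y0=min(max(p[1]-60,0),279)
cv2.imwrite('pics/m6.png',np.hstack([r(a[0]),r(a[1][y0:y0+105,x0:x0+140])]))
"
```

```text
t 16.95 pos [438.1 -68.3  75.5] psi 19.02 tilt 0.25 w 0.183 F [-1.2  0.3 -1.7] | units [0.05 0.09 0.62] twist 0.04 j6 1.03
[267 249]
```

View pics/m6.png

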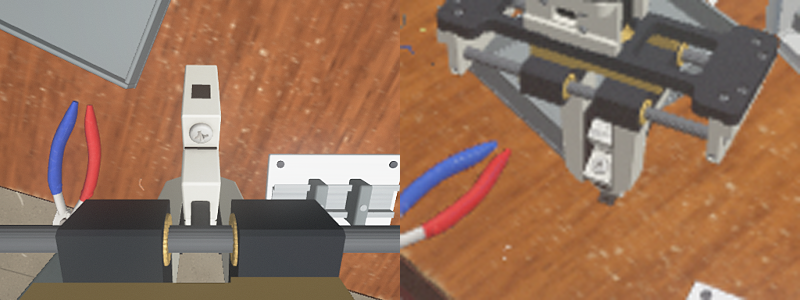

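The wrist view shows the breaker still tilted in the grip, body pointing ahead along the tool x, clear of the cutters and plate. I lower it until its front corner touches.

Request:
send_rows --series "0 0 0 0.6 0;0 0 0 0.6 0;0 0 0 0.4 0;0 0 0 0.2 0;0 0 0 0 0;0 0 0 0 0"

```text
time_s: 17.55
tool_pos: [439.7, -68.9, 34.2]
orientation: [0.987, 0.164, 0.0, 0.0]
force: [0.5, -0.6, -1.5]
gripper_width: 0.191
grasp_force: 50.0
```

Request:
send_rows --series "0 0 0 0.06 0;0 0 0 0.04 0;0 0 0 0 0"

```text
time_s: 17.8
tool_pos: [439.6, -68.9, 31.4]
orientation: [0.987, 0.163, 0.0, 0.0]
force: [0.6, 0.3, -1.2]
gripper_width: 0.186
grasp_force: 50.0
```

Request:
send_rows --series "0 0 0 0.04 0;0 0 0 0.04 0;0 0 0 0 0"

```text
time_s: 18.05
tool_pos: [439.3, -68.8, 29.0]
orientation: [0.987, 0.163, -0.0, -0.0]
force: [0.9, -0.2, -1.5]
gripper_width: 0.19
grasp_force: 50.0
```

Request:
send_rows --series "0 0 0 0.04 0;0 0 0 0.03 0;0 0 0 0 0"

```text
time_s: 18.3
tool_pos: [439.3, -68.9, 27.2]
orientation: [0.987, 0.163, -0.0, -0.0]
force: [0.3, -0.6, -1.1]
gripper_width: 0.187
grasp_force: 50.0
```

Request:
send_rows --series "0 0 0 0.04 0;0 0 0 0 0"

```text
time_s: 18.47
tool_pos: [439.5, -68.9, 26.4]
orientation: [0.987, 0.163, 0.0, 0.0]
force: [0.0, 0.2, -1.1]
gripper_width: 0.186
grasp_force: 50.0
```

Request:
send_rows --series "0 0 0 0.04 0;0 0 0 0 0"

```text
time_s: 18.63
tool_pos: [439.6, -68.9, 26.0]
orientation: [0.987, 0.163, 0.0, 0.0]
force: [-3.1, 1.5, 8.1]
gripper_width: 0.185
grasp_force: 50.0
```

Contact is felt at z≈26. I ease the squeeze so the breaker settles onto its base between the fingers.

Request:
send_rows --series "0 0 0 0 0;0 0 0 0 0;0 0 0 0 0;0 0 0 0 0;0 0 0 0 0;0 0 0 0 0" --squeeze 3

```text
time_s: 19.13
tool_pos: [439.5, -68.9, 25.5]
orientation: [0.987, 0.163, 0.0, 0.0]
force: [0.5, -0.5, 3.9]
gripper_width: 0.189
grasp_force: 3.0
```

Request:
send_rows --series "0.21 0 0 0 0;0.22 0 0 0 0;0.23 0 0 0 0;0.23 0 0 0 0;0.23 0 0 0 0;0.23 0 0 0 0;0.23 0 0 0 0"

```text
time_s: 19.72
tool_pos: [439.4, -68.8, 25.3]
orientation: [0.987, 0.163, -0.0, -0.0]
force: [-1.1, 1.1, -0.8]
gripper_width: 0.232
grasp_force: 0.0
```

```bash
python3 -c "
from h import *
go(440,-70,60,18.8)
c=get_calibration('wrist');json.dump({k:np.array(v).tolist() for k,v in c.items()},open('pics/wrist7.json','w'))
a=[]
for n in ('wrist','scene'):
    im=read_camera(n)[:,:,::-1]; cv2.imwrite('pics/%s7.png'%n,im); a.append(im)
r=lambda i,w=400,h=300:cv2.resize(i,(w,h),interpolation=cv2.INTER_CUBIC)
cv2.imwrite('pics/m7.png',np.hstack([r(a[0]),r(a[1][200:305,210:350])]))
"
```

```text
t 19.72 pos [439.4 -68.8  25.3] psi 18.8 tilt 0.01 w 0.232 F [-1.1  1.1 -0.8] | units [ 0.01  0.05 -1.39] twist 0.00 j6 1.03
```

View pics/m7.png

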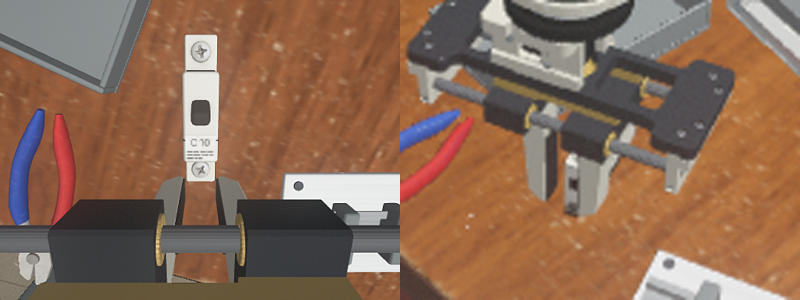

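The breaker now stands upright on the bench, its base spanning mosaic (201,35) to (201,182). I locate its nose centre.

```bash
python3 -c "
from h import *
np.set_printoptions(precision=1,suppress=True)
w=json.load(open('pics/wrist7.json'));k=1.28
r,f=onz(w,200.5*k,35*k,44),onz(w,201*k,182*k,44);u=(r-f)/np.linalg.norm(r-f);print('base',np.linalg.norm(r-f),f,r,np.degrees(np.arctan2(u[1],u[0])))
nr=onz(w,200.5*k,72*k,66);nf=onz(w,200.5*k,160*k,66);print('nose',np.linalg.norm(nr-nf),(nr+nf)/2)
o=(f+r)/2-4*u; n=o+3.5*u;print('origin',o,'nose c',n,'from nose',(nr+nf)/2)
go(n[0],n[1],36,18.8)"
```

```text
base 82.77250716978122 [452.4 -65.8  44. ] [530.6 -38.7  44. ] 19.11098047167939
nose 42.58779284073626 [492.3 -51.7  66. ]
origin [487.7 -53.5  44. ] nose c [491.1 -52.4  44. ] from nose [492.3 -51.7  66. ]
t 19.82 pos [439.4 -68.8  25.4] psi 18.8 tilt 0.0 w 0.229 F [-0.2 -0.  -0.9] | units [ 2.2  0.  -0.4] twist 0.00 j6 1.03
```

Request:
send_rows --series "0.28 0 0 -0.6 0;0.4 0 0 -1 0;0.4 0 0 -1 0;0.4 1 0 -0.2 0;0.4 1 0 0 0;0.4 0.1 0 0 0;0.4 0 0 1 0;0.4 0 0 0.8 0;0.4 0 0 0.4 0;0.4 0 0 0 0"

```text
time_s: 20.65
tool_pos: [487.6, -51.8, 38.1]
orientation: [0.987, 0.163, -0.002, -0.001]
force: [0.1, -0.3, -0.3]
gripper_width: 0.399
grasp_force: 0.0
```

```bash
python3 -c "
from h import *
go(491.5,-52,36,18.9)"
```

```text
t 20.65 pos [487.6 -51.8  38.1] psi 18.8 tilt 0.22 w 0.399 F [ 0.1 -0.3 -0.3] | units [0.14 0.06 0.08] twist -0.02 j6 1.08
```

Request:
send_rows --series "0.4 0.1 0 0.15 0;0.4 0 0 0 0;0.3 0 0 0 0;0 0 0 0 0;0 0 0 0 0;0 0 0 0 0;0 0 0 0 0;0 0 0 0 0" --squeeze 35

```text
time_s: 21.32
tool_pos: [491.7, -51.2, 37.2]
orientation: [0.987, 0.163, 0.0, 0.0]
force: [-1.3, -0.1, 5.5]
gripper_width: 0.186
grasp_force: 35.0
```

Request:
send_rows --series "0 0 0 -0.3 0;0 0 0 -1 0;0 0 0 -1 0;0 0 0 -1 0;0 0 0 0 0;0 0 0 0 0;0 0 0 0 0"

```text
time_s: 21.9
tool_pos: [491.2, -51.1, 118.5]
orientation: [0.987, 0.163, -0.0, -0.0]
force: [0.5, -0.6, -1.5]
gripper_width: 0.187
grasp_force: 35.0
```

```bash
python3 -c "
from h import *
go(440,-207,100,18.9)
c=get_calibration('wrist');json.dump({k:np.array(v).tolist() for k,v in c.items()},open('pics/wrist8.json','w'))
im=read_camera('wrist')[:,:,::-1]; cv2.imwrite('pics/wrist8.png',im)
c=get_calibration('scene');im2=read_camera('scene')[:,:,::-1]; cv2.imwrite('pics/scene8.png',im2)
cv2.imwrite('pics/m8.png',np.hstack([im,cv2.resize(im2[200:350,260:372],(287,384),interpolation=cv2.INTER_CUBIC)]))"
```

```text
t 21.9 pos [491.2 -51.1 118.5] psi 18.8 tilt 0.04 w 0.187 F [ 0.5 -0.6 -1.5] | units [-3.95  5.24  0.74] twist -0.02 j6 1.09
```

View pics/m8.png

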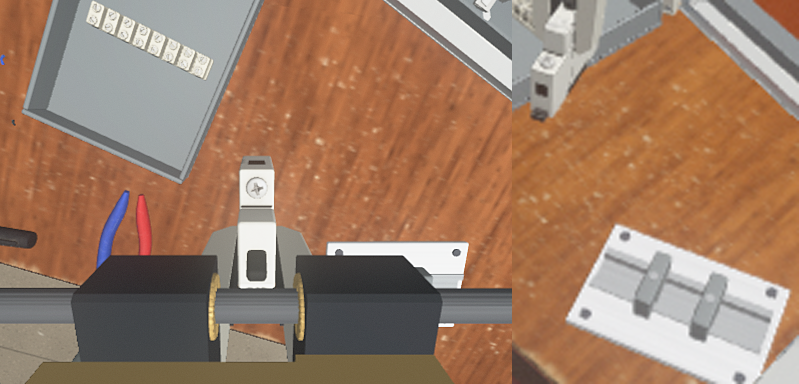

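The strip lies flat in the tray (mosaic (95,15)–(205,70)), the breaker is held upright, and the rail with both clamps (655,280) and (712,305) is clear. I measure the bay from intensity profiles across the clamps.

```bash
python3 - <<'E'
from h import *
np.set_printoptions(precision=1,suppress=True,linewidth=200)
c=get_calibration('scene');t=get_calibration('top')
tim=read_camera('top')[:,:,::-1];cv2.imwrite('pics/top8.png',tim);im=cv2.imread('pics/scene8.png')
y=np.radians(18.9);ex=np.array([np.cos(y),np.sin(y),0]);ey=np.array([-np.sin(y),np.cos(y),0]);o=np.array([440.5,-207,0])
def prof(cc,img,a,b,zz,n):
    g=cv2.cvtColor(img,cv2.COLOR_BGR2GRAY)
    out=[]
    for s in n:
        v=[]
        for q in b:
            p=proj(cc,o+a*s+(ey if a is ex else ex)*q+[0,0,zz])[0].astype(np.float32)
            v.append(cv2.getRectSubPix(g,(1,1),(float(p[0]),float(p[1])))[0,0])
        out.append(int(np.mean(v)))
    return out
n=range(-40,41,1)
for nm,cc,img in (("scene",c,im),("top",t,tim)):
    print(nm,"along y, z25.5"); p=prof(cc,img,ey,(-6,0,6),25.5,n); print([(s,v) for s,v in zip(n,p)])
    print(nm,"across x z13.5 between clamps",[(s,v) for s,v in zip(n,prof(cc,img,ex,(-4,0,4),13.5,n)) if abs(s)>8 and abs(s)<30])
    print(nm,"across x z6 plate ends",[(s,v) for s,v in zip(range(-56,57),prof(cc,img,ex,(-45,45),6,range(-56,57))) if abs(s)>38])
    print(nm,"along y z6",[(s,v) for s,v in zip(range(-72,73),prof(cc,img,ey,(-36,36),6,range(-72,73))) if abs(s)>58])
E
```

```text
scene along y, z25.5
[(-40, 184), (-39, 185), (-38, 185), (-37, 183), (-36, 180), (-35, 179), (-34, 182), (-33, 183), (-32, 183), (-31, 184), (-30, 185), (-29, 175), (-28, 160), (-27, 151), (-26, 156), (-25, 166), (-24, 169), (-23, 171), (-22, 174), (-21, 176), (-20, 175), (-19, 174), (-18, 170), (-17, 165), (-16, 154), (-15, 154), (-14, 166), (-13, 179), (-12, 186), (-11, 184), (-10, 182), (-9, 179), (-8, 180), (-7, 182), (-6, 183), (-5, 183), (-4, 184), (-3, 186), (-2, 184), (-1, 182), (0, 179), (1, 179), (2, 182), (3, 183), (4, 183), (5, 183), (6, 185), (7, 184), (8, 181), (9, 178), (10, 171), (11, 159), (12, 147), (13, 144), (14, 156), (15, 167), (16, 168), (17, 170), (18, 173), (19, 176), (20, 175), (21, 173), (22, 168), (23, 164), (24, 156), (25, 153), (26, 165), (27, 176), (28, 180), (29, 181), (30, 183), (31, 183), (32, 182), (33, 181), (34, 181), (35, 181), (36, 180), (37, 180), (38, 181), (39, 183), (40, 183)]
scene across x z13.5 between clamps [(-29, 234), (-28, 234), (-27, 234), (-26, 233), (-25, 233), (-24, 233), (-23, 234), (-22, 234), (-21, 234), (-20, 235), (-19, 229
[... 2554 characters left out ...]
71), (-54, 71), (-53, 71), (-52, 72), (-51, 72), (-50, 73), (-49, 75), (-48, 77), (-47, 83), (-46, 92), (-45, 101), (-44, 112), (-43, 120), (-42, 129), (-41, 132), (-40, 134), (-39, 136), (39, 90), (40, 91), (41, 92), (42, 92), (43, 92), (44, 92), (45, 92), (46, 92), (47, 93), (48, 94), (49, 94), (50, 94), (51, 95), (52, 95), (53, 95), (54, 95), (55, 95), (56, 95)]
top along y z6 [(-72, 106), (-71, 106), (-70, 107), (-69, 105), (-68, 106), (-67, 108), (-66, 109), (-65, 116), (-64, 128), (-63, 142), (-62, 150), (-61, 157), (-60, 164), (-59, 165), (59, 117), (60, 127), (61, 132), (62, 136), (63, 139), (64, 136), (65, 130), (66, 123), (67, 108), (68, 93), (69, 81), (70, 76), (71, 72), (72, 70)]
```

```bash
python3 - <<'E'
from h import *
w=json.load(open('pics/wrist8.json'));s=telemetry.sense();M=R.from_quat(s["orientation"]).as_matrix();p=np.array(s["tool_pos"])
zt=p[2]-37.2
im=cv2.cvtColor(cv2.imread('pics/wrist8.png'),cv2.COLOR_BGR2GRAY)
print(list(zip(range(150,215,1),im[150:215,250:265].mean(1).astype(int))))
for n,v,z,x in (("rear top edge",169,44,46),("nose/base step",207,44,26),("nose top rear",209,66,26)):
    q=M.T@(onz(w,257,v,zt+z)-p); print(n,(q[0]-x).round(1),q[1].round(1))
o=np.array([441,-206.6]); ex=M[:2,0]; tgt=o+3.7*ex; print(tgt); go(tgt[0],tgt[1],100,18.9)
E
```

```text
[(150, np.int64(121)), (151, np.int64(121)), (152, np.int64(125)), (153, np.int64(128)), (154, np.int64(128)), (155, np.int64(131)), (156, np.int64(138)), (157, np.int64(142)), (158, np.int64(144)), (159, np.int64(141)), (160, np.int64(108)), (161, np.int64(60)), (162, np.int64(65)), (163, np.int64(63)), (164, np.int64(101)), (165, np.int64(150)), (166, np.int64(147)), (167, np.int64(144)), (168, np.int64(142)), (169, np.int64(194)), (170, np.int64(242)), (171, np.int64(241)), (172, np.int64(241)), (173, np.int64(240)), (174, np.int64(239)), (175, np.int64(239)), (176, np.int64(234)), (177, np.int64(200)), (178, np.int64(185)), (179, np.int64(204)), (180, np.int64(223)), (181, np.int64(231)), (182, np.int64(233)), (183, np.int64(226)), (184, np.int64(223)), (185, np.int64(218)), (186, np.int64(207)), (187, np.int64(189)), (188, np.int64(180)), (189, np.int64(184)), (190, np.int64(189)), (191, np.int64(203)), (192, np.int64(220)), (193, np.int64(219)), (194, np.int64(217)), (195, np.int64(221)), (196, np.int64(222)), (197, np.int64(222)), (198, np.int64(228)), (199, np.int64(239)), (200, np.int64(238)), (201, np.int64(238)), (202, np.int64(238)), (203, np.int64(239)), (204, np.int64(236)), (205, np.int64(171)), (206, np.int64(71)), (207, np.int64(143)), (208, np.int64(185)), (209, np.int64(136)), (210, np.int64(144)), (211, np.int64(147)), (212, np.int64(148)), (213, np.int64(148)), (214, np.int64(149))]
rear top edge -4.0 1.2
nose/base step -3.5 1.2
nose top rear 2.7 1.1
[ 444.50266125 -205.4078065 ]
t 22.05 pos [490.9 -51.1 117.9] psi 18.8 tilt 0.11 w 0.189 F [ 0.9  0.1 -1.3] | units [-3.75  5.25  0.72] twist -0.02 j6 1.09
```

The grip offset is confirmed: the breaker's origin is 3.7 mm behind the tool along its x. I move over the bay.

Request:
send_rows --series "0 -0.5 0.7 0 0;0 -0.6 0.9 0 0;0 -0.7 0.9 0 0;0 -0.7 0.9 0 0;0 -0.7 0.9 0 0;0 -0.55 0.95 0.3 0;0 0 0 0.4 0;0 0 0 0 0;0 0 0 0 0;0 0 0 0 0"

```text
time_s: 22.88
tool_pos: [445.2, -204.9, 101.6]
orientation: [0.987, 0.164, -0.0, -0.0]
force: [-0.2, -1.0, -1.7]
gripper_width: 0.187
grasp_force: 35.0
```

```bash
python3 -c "
from h import *
go(444.5,-205.4,51,18.9)"
```

```text
t 22.88 pos [ 445.2 -204.9  101.6] psi 18.84 tilt 0.03 w 0.187 F [-0.2 -1.  -1.7] | units [-0.03  0.01  2.02] twist -0.01 j6 0.76
```

Request:
send_rows --series "0 -0.03 0 0.6 0;0 0 0 0.5 0;0 0 0 0.3 0;0 0 0 0 0;0 0 0 0.2 0;0 0 0 0.2 0;0 0 0 0 0;0 0 0 0 0"

```text
time_s: 23.55
tool_pos: [444.3, -205.8, 56.6]
orientation: [0.987, 0.163, -0.0, -0.0]
force: [-0.8, -0.2, -0.7]
gripper_width: 0.186
grasp_force: 35.0
```

Request:
send_rows --series "0 0 0 0.06 0;0 0 0 0.04 0;0 0 0 0 0;0 0 0 0 0"

```text
time_s: 23.88
tool_pos: [444.3, -205.9, 54.2]
orientation: [0.987, 0.163, 0.0, 0.0]
force: [-0.3, -0.3, -1.4]
gripper_width: 0.189
grasp_force: 35.0
```

Request:
send_rows --series "0 0 0 0.03 0;0 0 0 0.03 0;0 0 0 0 0;0 0 0 0 0"

```text
time_s: 24.22
tool_pos: [444.3, -205.8, 52.6]
orientation: [0.987, 0.163, -0.0, -0.0]
force: [-0.1, -0.7, -1.5]
gripper_width: 0.189
grasp_force: 35.0
```

Request:
send_rows --series "0 0 0 0.04 0;0 0 0 0 0;0 0 0 0 0"

```text
time_s: 24.47
tool_pos: [444.3, -205.8, 51.6]
orientation: [0.987, 0.163, -0.0, -0.0]
force: [0.4, 0.5, -1.8]
gripper_width: 0.186
grasp_force: 35.0
```

Request:
send_rows --series "0 0 0 0.04 0;0 0 0 0 0;0 0 0 0 0"

```text
time_s: 24.72
tool_pos: [444.4, -205.9, 50.7]
orientation: [0.987, 0.163, 0.0, 0.0]
force: [0.9, -0.9, -0.4]
gripper_width: 0.185
grasp_force: 35.0
```

Request:
send_rows --series "0 0 0 0.03 0;0 0 0 0 0;0 0 0 0 0"

```text
time_s: 24.97
tool_pos: [444.5, -205.9, 50.7]
orientation: [0.987, 0.163, 0.0, 0.0]
force: [-3.0, 2.0, 8.4]
gripper_width: 0.187
grasp_force: 35.0
```

Request:
send_rows --series "0.2 0 0 0 0;0.22 0 0 0 0;0.25 0 0 0 0;0.3 0 0 0 0;0.35 0 0 0 0;0.35 0 0 -0.5 0;0.35 0 0 -1 0;0.35 0 0 -1 0;0.35 0 0 -1 0;0.35 0 0 0 0"

```text
time_s: 25.8
tool_pos: [445.9, -206.6, 143.4]
orientation: [0.987, 0.163, 0.003, 0.002]
force: [0.7, -0.4, 0.8]
gripper_width: 0.356
grasp_force: 0.0
```

```bash
python3 - <<'E'
from h import *
go(380,-100,160)
c=get_calibration('wrist');s=telemetry.sense();json.dump({k:np.array(v).tolist() for k,v in c.items()},open('pics/wrist9.json','w'))
im=read_camera('wrist')[:,:,::-1];cv2.imwrite('pics/wrist9.png',im)
g=cv2.cvtColor(im,cv2.COLOR_BGR2GRAY)
M=R.from_quat(s["orientation"]).as_matrix();p=np.array(s["tool_pos"])
ex=np.r_[M[:2,0],0];ey=np.cross([0,0,1],ex);o=np.array([441,-206.6,0])
def pr(a,b,z,rng,qs):
    out=[]
    for t in rng:
        v=[]
        for q in qs:
            u=proj(c,o+a*t+b*q+[0,0,z])[0]
            v.append(g[int(round(u[1])),int(round(u[0]))] if 0<=u[0]<512 and 0<=u[1]<384 else -1)
        out.append((t,int(np.mean(v))))
    return out
print("base top z57.5 x36-42 along y",pr(ey,ex,57.5,range(-18,19),(34,44)))
print("clamp top z25.5 ends x=20",pr(ey,ex,25.5,range(-32,33),(-20,20)))
print("base along x z57.5",pr(ex,ey,57.5,range(-46,54),(-5,5)))
print("plate z6 along x at y=45",pr(ex,ey,6,[*range(-52,-38),*range(39,53)],(45,40)))
print("plate z6 along y, x=30",pr(ey,ex,6,[*range(-70,-58),*range(58,71)],(36,30)))
print(proj(c,[o+[0,0,13.5],o+46*ex+[0,0,57.5],o-38*ex+[0,0,57.5],o+45*ex+65*ey+[0,0,6]]).round(0).tolist())
E
```

```text
t 25.8 pos [ 445.9 -206.6  143.4] psi 18.8 tilt 0.39 w 0.356 F [ 0.7 -0.4  0.8] | units [-1.12 -4.88 -0.69]  j6 0.76
base top z57.5 x36-42 along y [(-18, 245), (-17, 245), (-16, 244), (-15, 244), (-14, 244), (-13, 243), (-12, 243), (-11, 243), (-10, 235), (-9, 242), (-8, 241), (-7, 240), (-6, 231), (-5, 235), (-4, 236), (-3, 239), (-2, 210), (-1, 203), (0, 224), (1, 231), (2, 229), (3, 218), (4, 236), (5, 241), (6, 243), (7, 214), (8, 237), (9, 244), (10, 241), (11, 242), (12, 242), (13, 242), (14, 243), (15, 243), (16, 243), (17, 243), (18, 244)]
clamp top z25.5 ends x=20 [(-32, 225), (-31, 226), (-30, 224), (-29, 224), (-28, 226), (-27, 225), (-26, 228), (-25, 204), (-24, 211), (-23, 211), (-22, 211), (-21, 211), (-20, 210), (-19, 210), (-18, 208), (-17, 208), (-16, 210), (-15, 199), (-14, 181), (-13, 202), (-12, 220), (-11, 241), (-10, 221), (-9, 179), (-8, 182), (-7, 183), (-6, 184), (-5, 187), (-4, 188), (-3, 189), (-2, 189), (-1, 189), (0, 189), (1, 189), (2, 188), (3, 186), (4, 182), (5, 182), (6, 181), (7, 183), (8, 209), (9, 183), (10, 219), (11, 225), (12, 224), (13, 226), 
[... 1379 characters left out ...]
5 [(-52, 133), (-51, 134), (-50, 135), (-49, 134), (-48, 133), (-47, 134), (-46, 134), (-45, 134), (-44, 136), (-43, 132), (-42, 132), (-41, 146), (-40, 180), (-39, 237), (39, 241), (40, 241), (41, 241), (42, 241), (43, 240), (44, 241), (45, 239), (46, 220), (47, 146), (48, 114), (49, 121), (50, 124), (51, 127), (52, 126)]
plate z6 along y, x=30 [(-70, 141), (-69, 144), (-68, 147), (-67, 150), (-66, 149), (-65, 133), (-64, 243), (-63, 248), (-62, 244), (-61, 243), (-60, 243), (-59, 244), (58, 207), (59, 241), (60, 242), (61, 241), (62, 241), (63, 246), (64, 232), (65, 155), (66, 121), (67, 126), (68, 125), (69, 126), (70, 127)]
[[253.0, 190.0], [253.0, 146.0], [253.0, 248.0], [182.0, 140.0]]
```

```bash
python3 - <<'E'
from h import *
c=json.load(open('pics/wrist9.json'));g=cv2.cvtColor(cv2.imread('pics/wrist9.png'),cv2.COLOR_BGR2GRAY)
y=np.radians(18.85);ex=np.array([np.cos(y),np.sin(y),0]);ey=np.array([-np.sin(y),np.cos(y),0]);o=np.array([441,-206.6,0])
def pr(a,b,z,rng,qs):
    return [(t,[int(g[tuple(np.round(proj(c,o+a*t+b*q+[0,0,z])[0][::-1]).astype(int))]) for q in qs]) for t in rng]
print("nose z79.5",pr(ey,ex,79.5,range(-15,16),(10,18)))
print("clamp ends x z25.5",pr(ex,ey,25.5,[*range(-28,-15),*range(16,29)],(-20,20)))
print("rail x z13.5",pr(ex,ey,13.5,[*range(-24,-12),*range(13,25)],(-40,40)))
E
```

```text
nose z79.5 [(-15, [166, 199]), (-14, [167, 180]), (-13, [156, 168]), (-12, [129, 128]), (-11, [127, 115]), (-10, [231, 240]), (-9, [243, 243]), (-8, [241, 240]), (-7, [238, 239]), (-6, [240, 239]), (-5, [90, 238]), (-4, [98, 238]), (-3, [98, 239]), (-2, [100, 239]), (-1, [100, 239]), (0, [98, 238]), (1, [97, 239]), (2, [96, 238]), (3, [171, 239]), (4, [235, 238]), (5, [239, 240]), (6, [235, 236]), (7, [203, 211]), (8, [175, 195]), (9, [177, 203]), (10, [178, 209]), (11, [152, 135]), (12, [163, 157]), (13, [170, 170]), (14, [168, 167]), (15, [164, 191])]
clamp ends x z25.5 [(-28, [242, 241]), (-27, [242, 241]), (-26, [242, 242]), (-25, [242, 241]), (-24, [241, 240]), (-23, [241, 241]), (-22, [241, 242]), (-21, [243, 243]), (-20, [248, 248]), (-19, [214, 210]), (-18, [160, 158]), (-17, [165, 162]), (-16, [167, 165]), (16, [172, 167]), (17, [173, 168]), (18, [175, 168]), (19, [173, 167]), (20, [173, 168]), (21, [175, 171]), (22, [170, 164]), (23, [159, 152]), (24, [128, 123]), (25, [114, 109]), (26, [107, 100]), (27, [128, 163]), (28, [249, 246])]
rail x z13.5 [(-24, [241, 240]), (-23, [241, 239]), (-22, [242, 240]), (-21, [243, 241]), (-20, [243, 241]), (-19, [242, 240]), (-18, [241, 240]), (-17, [243, 241]), (-16, [231, 244]), (-15, [207, 219]), (-14, [198, 192]), (-13, [201, 197]), (13, [208, 202]), (14, [211, 198]), (15, [208, 200]), (16, [206, 202]), (17, [207, 205]), (18, [211, 202]), (19, [184, 192]), (20, [244, 239]), (21, [247, 244]), (22, [244, 242]), (23, [243, 241]), (24, [244, 241])]
```

Request:
send_rows --series "0.35 0 0 -0.8 0;0.35 0 0 -0.8 0;0.35 0 0 0 0;0.35 0 0 0 0;0.35 0 0 0 0;0.35 0 0 0 0"

```text
time_s: 26.35
tool_pos: [443.9, -205.6, 176.2]
orientation: [0.987, 0.163, -0.001, -0.001]
force: [-0.1, -0.5, 0.7]
gripper_width: 0.349
grasp_force: 0.0
```

```bash
cat > chk.py <<'E'
from h import *
go(445,-206,160)
y=np.radians(18.85);ex=np.array([np.cos(y),np.sin(y),0]);ey=np.array([-np.sin(y),np.cos(y),0]);o=np.array([441,-206.6,0])
def pr(c,g,a,b,z,rng,q):
    rng=np.arange(*rng,0.5); P=np.array([o+a*t+b*q+[0,0,z] for t in rng]);u=proj(c,P).astype(np.float32)
    v=cv2.remap(g,u[:,:1].copy(),u[:,1:].copy(),cv2.INTER_LINEAR)[:,0].astype(int)
    d=v[2:]-v[:-2]; return [(float(rng[i+1]),int(d[i])) for i in range(1,len(d)-1) if abs(d[i])>25 and abs(d[i])>=abs(d[i-1]) and abs(d[i])>abs(d[i+1])]
for n in ('wrist','scene'):
    c=get_calibration(n);im=read_camera(n)[:,:,::-1];cv2.imwrite('pics/%sA.png'%n,im);g=cv2.cvtColor(im,cv2.COLOR_BGR2GRAY).astype(np.float32)
    print(n)
    for q in (14,18): print(" nose y z79.5",q,pr(c,g,ey,ex,79.5,(-14,15),q))
    for q in (32,42,-32): print(" base y z57.5",q,pr(c,g,ey,ex,57.5,(-14,15),q))
    for q in (-3,3): print(" base x z57.5",q,pr(c,g,ex,ey,57.5,(-50,55),q))
    for q in (-20,20): print(" clamp x z25.5",q,pr(c,g,ex,ey,25.5,(-30,30),q))
    for q in (-40,40): print(" rail x z13.5",q,pr(c,g,ex,ey,13.5,(-26,26),q))
    for q in (-50,50): print(" plate x z6",q,pr(c,g,ex,ey,6,(-52,52),q))
    for q in (-19,19): print(" clamps y z25.5",q,pr(c,g,ey,ex,25.5,(-34,34),q))
E
python3 chk.py
```

```text
t 26.35 pos [ 443.9 -205.6  176.2] psi 18.8 tilt 0.1 w 0.349 F [-0.1 -0.5  0.7] | units [0.04 0.03 0.65]  j6 0.76
wrist
 nose y z79.5 14 [(-12.5, -39), (-10.0, 75), (6.5, -33), (10.5, -45)]
 nose y z79.5 18 [(-12.5, -41), (-10.0, 64), (6.5, -30), (10.5, -48)]
 base y z57.5 32 [(2.5, 28)]
 base y z57.5 42 []
 base y z57.5 -32 [(-10.0, 119), (-4.0, -35), (0.0, 42), (2.5, -32), (4.0, 33), (7.5, -71)]
 base x z57.5 -3 [(-38.0, 104), (-33.0, -44), (-28.0, 49), (-21.5, -30), (-20.0, 31), (-7.0, -91), (7.5, 97), (21.5, -55), (25.5, -34), (27.0, 65), (35.0, -58), (37.0, 90), (46.0, -61), (49.0, 75), (51.5, -69)]
 base x z57.5 3 [(-38.0, 102), (-34.0, -39), (-27.5, -34), (-26.0, 91), (-20.0, 29), (-17.5, -29), (-5.5, -77), (6.5, 81), (21.5, -56), (25.5, -32), (27.0, 64), (33.0, -26), (39.5, 34), (45.5, -64), (49.0, 71), (51.5, -75)]
 clamp x z25.5 -20 [(-18.5, -43), (24.0, -26), (26.5, 111)]
 clamp x z25.5 20 [(-19.5, -49), (24.0, -28), (26.5, 84)]
 rail x z13.5 -40 [(-9.5, -55), (-7.5, 37)]
 rail x z13.5 40 [(-9.5, -55), (-7.5, 35), (19.5, 29)]
 plate x z6 -50 [(-42.5, 82), (-32.5, 39), (-11
[... 330 characters left out ...]
se y z79.5 14 [(-4.0, -64), (4.0, 44), (6.0, -59)]
 nose y z79.5 18 [(6.0, -56)]
 base y z57.5 32 [(-12.5, 30), (-0.5, -51), (8.5, 30), (10.5, -46)]
 base y z57.5 42 [(-11.5, 36)]
 base y z57.5 -32 [(3.0, 28), (6.5, -45)]
 base x z57.5 -3 [(-47.5, 35), (-40.0, 36), (-33.0, 26), (-21.0, -37), (-4.5, 26), (44.0, -34)]
 base x z57.5 3 [(-40.0, 33), (-21.0, -42), (21.0, -50), (33.0, 43), (43.5, -34)]
 clamp x z25.5 -20 [(22.5, 27)]
 clamp x z25.5 20 [(21.5, 26)]
 rail x z13.5 -40 [(12.0, 30)]
 rail x z13.5 40 [(12.0, 26)]
 plate x z6 -50 [(-45.0, 27), (45.0, -36)]
 plate x z6 50 [(-44.5, 31), (-32.5, 29), (44.5, -35)]
 clamps y z25.5 -19 [(25.5, 26)]
 clamps y z25.5 19 [(-26.5, -26), (25.5, 28)]
```

Both views agree that the breaker sits about 2 mm short of the bay centre in both x and y. I regrasp it, lift slightly and correct by 2 mm each way.

Request:
send_rows --series "0.35 0 0 1 0;0.35 0 0 1 0;0.35 0 0 1 0;0.35 0 0 0.8 0;0.35 0 0 0.7 0;0.35 0 0 0.4 0;0.35 0 0 0 0;0.35 0 0 0 0;0.35 0 0 0 0"

```text
time_s: 27.2
tool_pos: [444.8, -206.1, 56.0]
orientation: [0.987, 0.163, 0.0, 0.0]
force: [-0.1, -0.2, 0.7]
gripper_width: 0.352
grasp_force: 0.0
```

Request:
send_rows --series "0.25 0 0 0 0;0 0 0 0 0;0 0 0 0 0;0 0 0 0 0;0 0 0 0 0;0 0 0 0 0"

```text
time_s: 27.7
tool_pos: [444.6, -206.0, 55.6]
orientation: [0.987, 0.163, 0.0, 0.0]
force: [-1.0, 0.1, 5.9]
gripper_width: 0.187
grasp_force: 35.0
```

Request:
send_rows --series "0 0 0 -0.08 0;0 0 0 -0.06 0;0 0 0 0 0;0 0.09 -0.08 0 0;0 0 0 0 0;0 0 0 0 0"

```text
time_s: 28.2
tool_pos: [445.8, -203.0, 58.2]
orientation: [0.987, 0.163, -0.0, -0.0]
force: [0.0, 0.4, -1.1]
gripper_width: 0.188
grasp_force: 35.0
```

Request:
send_rows --series "0 0 0 0.05 0;0 0 0 0.04 0;0 0 0 0 0;0 0 0 0 0"

```text
time_s: 28.53
tool_pos: [445.7, -203.2, 56.0]
orientation: [0.987, 0.163, -0.0, -0.0]
force: [0.2, -0.2, -2.2]
gripper_width: 0.188
grasp_force: 35.0
```

Request:
send_rows --series "0 0 0 0.03 0;0 0 0 0 0;0 0 0 0 0"

```text
time_s: 28.78
tool_pos: [445.9, -203.3, 55.6]
orientation: [0.987, 0.163, 0.0, 0.0]
force: [0.0, -0.1, 1.6]
gripper_width: 0.187
grasp_force: 35.0
```

Request:
send_rows --series "0 0 0 0.03 0;0 0 0 0 0;0 0 0 0 0"

```text
time_s: 29.03
tool_pos: [446.0, -203.3, 55.6]
orientation: [0.987, 0.163, 0.0, 0.0]
force: [-3.5, 1.7, 10.5]
gripper_width: 0.183
grasp_force: 35.0
```

Request:
send_rows --series "0 0 0 -0.02 0;0.2 0 0 0 0;0.22 0 0 0 0;0.25 0 0 0 0;0.3 0 0 0 0;0.35 0 0 -0.3 0;0.35 0 0 -1 0;0.35 0 0 -1 0;0.35 0 0 -1 0;0.35 0 0 -1 0"

```text
time_s: 29.87
tool_pos: [445.6, -203.1, 164.4]
orientation: [0.987, 0.163, 0.0, 0.0]
force: [-0.2, -0.2, 0.4]
gripper_width: 0.355
grasp_force: 0.0
```

Request:
send_rows --series "0.35 0 0 -0.7 0;0.35 0 0 0 0;0.35 0 0 0 0;0.35 0 0 0 0;0.35 0 0 0 0;0.35 0 0 0 0"

```text
time_s: 30.37
tool_pos: [445.5, -203.0, 179.1]
orientation: [0.987, 0.163, -0.001, -0.0]
force: [0.2, 0.3, -0.2]
gripper_width: 0.354
grasp_force: 0.0
```

```bash
python3 chk.py
```

```text
t 30.37 pos [ 445.5 -203.   179.1] psi 18.8 tilt 0.09 w 0.354 F [ 0.2  0.3 -0.2] | units [-0.06  0.11  0.76]  j6 0.76
wrist
 nose y z79.5 14 [(-12.5, -31), (-10.5, 75), (-8.0, 37), (-3.0, -95), (5.0, 101), (8.5, -33), (11.0, -43)]
 nose y z79.5 18 [(-12.0, -30), (-10.5, 75), (-8.0, 38), (8.5, -31), (11.0, -46)]
 base y z57.5 32 [(-12.0, 29), (10.0, 26)]
 base y z57.5 42 []
 base y z57.5 -32 [(-8.0, 75), (9.5, -68)]
 base x z57.5 -3 [(-35.5, 86), (-25.0, -28), (-24.0, 27), (-21.0, -27), (-19.0, -31), (-18.0, 32), (-4.0, -65), (9.0, 83), (24.0, -56), (28.0, -27), (29.0, 82), (47.5, -66), (50.5, 31)]
 base x z57.5 3 [(-35.5, 90), (-21.0, -34), (-20.0, 39), (-19.0, -43), (-18.0, 45), (-4.5, -82), (9.5, 120), (24.0, -57), (28.0, -26), (29.5, 81), (36.0, -29), (42.0, -37), (43.5, 40), (47.5, -68), (50.0, 48)]
 clamp x z25.5 -20 [(-19.5, -46), (-1.5, 28), (23.5, -31), (26.5, 155)]
 clamp x z25.5 20 [(-19.5, -55), (-1.5, 28), (4.5, -33), (23.5, -32), (26.5, 124)]
 rail x z13.5 -40 [(-9.0, -37), (-7.5, 44), (19.5, 28)]
 rail x z13.5 40 [(-10.0, -47), (-8.0, 51), (19.5, 41)]
 plate x z6 -50 [(
[... 439 characters left out ...]
(8.5, -44)]
 nose y z79.5 18 [(-13.0, 36), (-1.5, -37), (8.0, -48)]
 base y z57.5 32 [(-11.0, 34), (-0.5, -33), (1.5, -45), (10.0, 51), (12.5, -54)]
 base y z57.5 42 [(-9.0, 44), (12.0, -54)]
 base y z57.5 -32 [(8.5, -42)]
 base x z57.5 -3 [(-45.5, 39), (-37.0, 32), (-18.5, -43), (-3.0, 28), (45.5, -32)]
 base x z57.5 3 [(-38.0, 29), (-19.0, -46), (23.5, -49), (35.0, 43), (45.0, -38)]
 clamp x z25.5 -20 [(22.5, 27)]
 clamp x z25.5 20 [(21.5, 28)]
 rail x z13.5 -40 [(12.0, 29)]
 rail x z13.5 40 [(12.0, 27)]
 plate x z6 -50 [(-45.0, 26), (45.0, -36)]
 plate x z6 50 [(-44.5, 31), (-32.5, 27), (17.0, 26), (45.0, -34)]
 clamps y z25.5 -19 [(25.5, 27)]
 clamps y z25.5 19 [(-26.5, -26), (25.5, 27)]
```

```bash
python3 -c "
from workcell import workorder
print(workorder.job_done())"
```

```text
the job is handed in; nothing more can be done
None
```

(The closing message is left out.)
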